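Space and close up a relief tile

TASK

On the setting board lie three relief tiles in a row, with a wide and a narrow gap between them. Stand the aluminium spacer upright in the gap that is wide enough for it, right down on the board, and let go of it; then push the loose short tile along the row until it sits flush against the spacer and the spacer against the middle tile. Finish while still holding the tile firmly pressed there, not letting go, and leave the jars and the tape roll where they are.

Things in the scene. Friction and masses are not known exactly. Their poses are not given: they have to be found in the camera images.
- setting_board: Fixed plywood board 284 (x) x 83 (y) x 12 mm, lying on the table; origin at the centre of its underside, x along the row of tiles (within about 20 degrees of straight away from the robot), z up. Its top is 12 mm above the table. Along both long edges runs a wooden rail 9 mm wide and 8 mm high (top 20 mm above the table); the channel between the rails is 63 mm wide. Beyond the outer ends of the tiles the channel is empty and open.
- middle_tile_mid (a point): Centre of the middle terracotta tile, 50 mm along the row x 60 mm across it x 20 mm high, glued to the middle of the board. Axes as the board. All tiles lie on the board: underside at 12 mm, top at 32 mm above the table.
- short_tile_mid (a point): Centre of the short terracotta tile, 46 mm along the row x 60 mm across x 20 mm high, about 0.12 to 0.2 kg. It lies loose in the channel and slides along the row, at one end of the row (either end). Axes as the board. The gap between it and the middle tile is the wide one, 16 to 20 mm.
- long_tile_mid (a point): Centre of the long terracotta tile, 68 mm along the row x 60 mm across x 20 mm high, glued to the board at the other end of the row. Axes as the board. The gap between it and the middle tile is 5 to 9 mm, too narrow for the spacer.
- spacer_mid (a point): Centre of the spacer, a plain aluminium plate 10 mm thick (its x), 50 mm long (its y), 55 mm high (its z), 0.08 kg, standing loose and upright on its long edge on the table beside the board. This point is half-way up. In the gap its thickness lies along the row; it then stands 35 mm out of the gap.
- ink_jar: Bystander: small black ink bottle 42 mm across, 60 mm high, standing on the table; origin at the centre of its underside.
- tape_roll: Bystander: roll of masking tape, 104 mm across, 25 mm high, lying flat on the table; origin at the centre of its underside.
- amber_jar: Bystander: amber jar with pale cap, 52 mm across, 73 mm high, standing on the table; origin at the centre of its underside.

How it is judged:
By the outcome, as a careful person would: the job done as asked, in the order asked, and still so for the second after the job is handed in, while the arm keeps its last pose, push and grip.
It also fails if it takes over 48 s, if anything falls off the work surface, if the arm or the gripper's body presses on something with over 40 N, if the wrist force passes 120 N, or if a joint passes its speed limit or range.

ROBOT

A 7-joint arm with a two-finger parallel gripper is mounted at the origin on the work surface; the furniture and walls round the work are solid. World frame = base frame: x ahead of the robot, y to its left, z up, the work surface at z = 0. Lengths are in mm, angles in degrees, forces in N, time in s.
With the tool pointing down it reaches from about 425 to 875 mm from the base axis. Payload 8.4 kg.
Tool frame: the origin (TCP) lies on the centre line of the jaws, within the pads' length; the fingertips stand r.tcp_to_tips ahead of it and the grasp point (between the pads) lies 5 mm behind it (r.tcp_to_tips is the distance from the TCP to the fingertips, in mm); z points along the fingers, y is the line along which they close (so a half turn about z gives the same grasp; the last joint's range is limited). The gripper opens to 85 mm and grips with 20 to 120 N. Pads are 22 mm wide; open, the fingers measure 114 mm over their backs; the gripper's body (76 mm by 85 mm) begins 54 mm behind the grasp point. The pads swing forward as they close: fully open they stand 13 mm farther back than shut.
Start: joints at [67.598, 19.091, 2.286, 83.961, -0.768, 76.965, -3.352], TCP at [186.968, -622.501, 245.308] pointing down, gripper open.
Joint ranges: [-147.57, 147.57], [-21.85, 119.76], [-74.77, 79.35], [14.55, 137.4], [-85.83, 265.84], [4.83, 119.75], [-152.11, 152.11]. Speed limits (degrees/s): [127.2, 127.2, 159.86, 159.86, 180, 180, 180].

INTERFACE

Orientations are given as a 3x3 rotation matrix whose columns are the frame's x, y, z axes.
In Python, from station import r, imaging gives the robot as it stands. The module is installed in compiled form; this text tells all that it offers.
- The arm moves only by the tool move_arm, never from a script. Its argument "deltas" is a list of rows, each a list of 3 entries, a list of its own where there are three numbers: the shift along the tool's x, y, z in cm, then the turn about the tool's z in rad, then the finger opening in cm, from 0 to 8.54. A call has 1 to 20 rows; each row shifts and turns the commanded pose from where the row before left it, along the tool's axes as they then stand; what a row does not reach is not made up. A row lasts 1/8 s, in which the tool goes at most 62.5 mm and 10.7 degrees, less where a joint would pass 70% of its speed; a pose out of reach is approached as far as the arm can. A call is refused whole if a number of a shift passes 6.25 or a number of a turn 0.188, either way. A call with a gripper value outside its range is refused whole. The fingers move at their own pace and stop on an object; "newtons" is the grip in N (left out, the last holds). Time passes only in rows, so rows that do not move let the fingers close. It gives the time, the measured TCP pose, the force, the opening and the grip force at its end, in the units of the state.
- r.observe(): the state, without advancing time (a new reading comes with each control period).
- imaging.get_image(name): name is "side" or "top" or "wrist"; returns (picture, depth): 400x640x3 uint8, red, green, blue; 400x640 float32, mm along the optical axis (not along the pixel's ray), 0 where there is no reading.
- imaging.camera_model(name): a dict with "intrinsics" (3x3 intrinsics, pixels), "extrinsics" (4x4, takes a point from world to camera coordinates). Camera axes: x right, y up, looking along -z (the intrinsics and any distortion apply to the point x, -y, -z); pixel columns grow to the right and rows downward; lengths in mm; the calibration is good to about 2 mm. A picture is of the moment at which its call begins: read the wrist's pose just before it. camera_model takes no time and is no camera call; for the wrist camera it gives the pose at the moment of the call.
- r.finish_job(): hands the job in; it is judged then, once.
The state is a dict: "t": time; "q": joint angles; "qvel": joint speeds; "joint_torque": joint torques, N m; "ee_pos": TCP position; "tcp_rot": TCP orientation; "contact_force": force on the tool from outside, world axes, zero at the start; "wrist_torque": the same for the moment, N m; "width": finger opening in mm; "grip_force": force on a finger pad.
Only numpy, scipy, OpenCV 4.12 (cv2) and the standard library are available. Lean on these libraries where they do the work, as an engineer would, in place of code of your own. Each camera call takes 0.05 s, during which the arm holds its last target. There are 200 camera calls.

## Working session

There is one attempt and no reset: what is moved stays moved. The work goes in short steps, Python scripts to look and compute and a tool call to move; the robot and the scene stay as the last step left them, time stands still between calls to the robot, and variables do not carry over. Pictures are saved under pics/ and viewed, at most 10 in all, crops included, and the job is handed in when it is done.

Besides the shell and the picture viewer there is one more tool, called after "Call:" as a command line: name --argument value ..., lists and objects as JSON in quotes. move_arm: Moves the arm, as the interface text tells. Its arguments: {"type":"object","properties":{"deltas":{"type":"array"},"newtons":{"type":"number"}},"required":["deltas"]}

```bash
mkdir -p pics; cat > h.py <<'E'
import numpy as np, cv2
from station import r, imaging
def cap(n, save=None):
    m=imaging.camera_model(n); p,d=imaging.get_image(n)
    if save: cv2.imwrite('pics/'+save, p[:,:,::-1])
    return p,d,m
def world(d,m):
    K=np.array(m['intrinsics']);E=np.array(m['extrinsics'])
    v,u=np.mgrid[:d.shape[0],:d.shape[1]]
    x=(u-K[0,2])/K[0,0]*d; y=(v-K[1,2])/K[1,1]*d
    P=np.stack([x,-y,-d,np.ones_like(d)],-1)
    return (P@np.linalg.inv(E).T)[...,:3]
E
python3 - <<'E'
from h import *
s=r.observe();print(s,r.tcp_to_tips)
for n in('top','side'):
    p,d,m=cap(n,n+'0.png');np.savez(n+'0.npz',p=p,d=d,W=world(d,m));print({k:np.round(v,2).tolist() if not isinstance(v,str) else v for k,v in m.items()})
E
```

```text
{'t': 0.0, 'q': array([67.5979672 , 19.13022817,  2.28753932, 84.01124148, -0.76636653,
       76.96621946, -3.35271227]), 'qvel': array([-0.07568283,  0.10182168,  0.02263364,  0.08462092, -0.0583595 ,
       -0.00941578,  0.00067139]), 'joint_torque': array([ 1.12463094e-03, -6.58551192e+01,  1.36635639e+00, -4.05556941e+01,
        1.69938966e-02,  1.24664378e-02,  1.57866356e-05]), 'ee_pos': array([ 186.79276356, -622.12519862,  244.4376824 ]), 'tcp_rot': array([[ 9.57752542e-01,  2.87592946e-01, -6.04928313e-04],
       [ 2.87593543e-01, -9.57751385e-01,  1.49608269e-03],
       [-1.49108101e-04, -1.60685048e-03, -9.99998698e-01]]), 'contact_force': array([0.19319279, 0.65543282, 0.16793648]), 'wrist_torque': array([-0.03894035, -0.04604081,  0.00690475]), 'grip_force': 0.0, 'width': 85.76236376442138} 14.0
{'intrinsics': [[476.21, 0.0, 325.91], [0.0, 476.21, 200.48], [0.0, 0.0, 1.0]], 'extrinsics': [[0.02, -1.0, -0.0, -43.26], [1.0, 0.02, 0.07, -561.74], [-0.07, -0.0, 1.0, -1279.93], [0.0, 0.0, 0.0, 1.0]]}
{'intrinsics': [[491.0, 0.0, 323.87], [0.0, 491.0, 196.93], [0.0, 0.0, 1.0]], 'extrinsics': [[-0.86, -0.5, -0.01, 468.0], [0.38, -0.66, 0.65, -280.61], [-0.33, 0.56, 0.76, -1053.69], [0.0, 0.0, 0.0, 1.0]]}
```

View pics/top0.png

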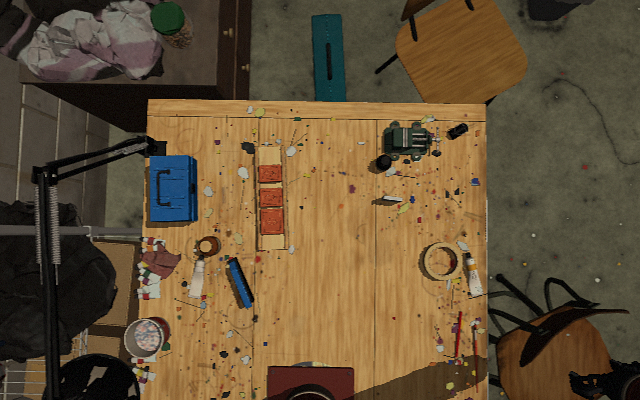

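```bash
python3 - <<'E'
from h import *
z=np.load('top0.npz');p,W=z['p'],z['W']
a=cv2.resize(p[135:260,235:310],None,fx=4.6,fy=4.6,interpolation=cv2.INTER_CUBIC)
b=cv2.resize(p[120:220,360:430],None,fx=5.75,fy=5.75,interpolation=cv2.INTER_CUBIC)
h=min(a.shape[0],b.shape[0]);cv2.imwrite('pics/c.png',np.hstack([a[:h],b[:h]])[:,:,::-1])
for u,v in[(269,173),(271,197),(271,220),(271,245),(390,198),(384,162),(207,245),(440,262),(400,140),(330,300),(541,340),(170,190)]:print(u,v,W[v,u].round(1))
# spacer points
R=W[185:212,370:412].reshape(-1,3);R=R[(R[:,2]>40)&(R[:,2]<70)];print(len(R),R.mean(0));print(cv2.minAreaRect(R[:,:2].astype(np.float32)))
T=W[140:255,250:292].reshape(-1,3);T=T[(T[:,2]>25)&(T[:,2]<45)];print(len(T),cv2.minAreaRect(T[:,:2].astype(np.float32)))
E
```

```text
269 173 [633.9 121.9  29.5]
271 197 [568.5 114.6  31.1]
271 220 [506.3 112.4  37.4]
271 245 [438.8 113.7  12.1]
390 198 [ 569.5 -204.    53.5]
384 162 [ 663.9 -186.    64.1]
207 245 [437.8 272.   76.4]
440 262 [ 399.8 -349.7   -1.6]
400 140 [ 724.5 -228.8   58.6]
330 300 [291.5 -49.6  -1.6]
541 340 [ 221.4 -567.   125.9]
170 190 [578.1 369.2  89.6]
79 [ 568.99946646 -209.07904539   54.06629189]
((569.4515380859375, -208.80223083496094), (48.94133377075195, 9.881355285644531), 83.77706909179688)
1377 ((569.8797607421875, 116.60382080078125), (274.2590637207031, 79.15708923339844), 3.661231517791748)
```

View pics/c.png

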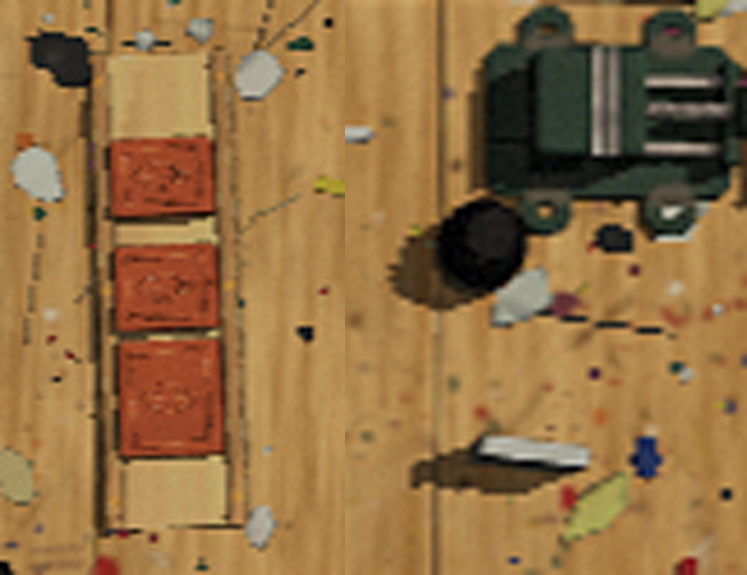

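View pics/side0.png

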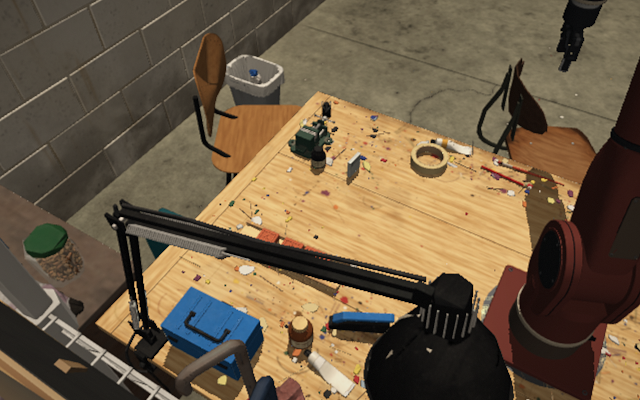

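Call:
move_arm --deltas '[[[2.4, -1.4, 0.2], 0, 8.5], [[4.8, -2.8, 0.4], 0, 8.5], [[4.8, -2.8, 0.6], 0, 8.5], [[4.8, -2.8, 0.6], 0, 8.5], [[4.8, -2.8, 0.8], 0, 8.5], [[4.8, -2.8, 0.8], 0, 8.5], [[4.8, -2.8, 0.8], 0, 8.5], [[4.8, -2.8, 0.8], 0, 8.5], [[4.8, -2.8, 0.8], 0, 8.5], [[4.8, -2.8, 0.8], 0, 8.5], [[2.8, -2.0, 0.7], 0, 8.5], [[0, 0, 0], -0.15, 8.5], [[0, 0, 0], -0.18, 8.5], [[0, 0, 0], -0.18, 8.5], [[0, 0, 0], -0.18, 8.5], [[0, 0, 0], -0.18, 8.5], [[0, 0, 0], -0.18, 8.5], [[0, 0, 0], -0.12, 8.5], [[0, 0, 0], 0, 8.5], [[0, 0, 0], 0, 8.5]]'

```text
t: 2.6
ee_pos: [568.1, -209.4, 172.1]
tcp_rot: [[0.112, 0.994, -0.0], [0.994, -0.112, 0.0], [0.0, -0.0, -1.0]]
contact_force: [0.8, -0.4, -0.2]
width: 85.2
grip_force: 0.0
```

```bash
python3 - <<'E'
from h import *
s=r.observe();print(s['t'],s['q'].round(1),s['ee_pos'],s['tcp_rot'].round(3))
p,d,m=cap('wrist','w1.png');W=world(d,m);np.savez('w1.npz',p=p,d=d,W=W)
k=(W[...,2]>46)&(W[...,2]<62)&(abs(W[...,0]-569)<40)&(abs(W[...,1]+209)<50)
R=W[k];print(len(R),R.mean(0),np.percentile(R[:,2],[5,50,95]),cv2.minAreaRect(R[:,:2].astype(np.float32)))
E
```

```text
2.6 [ 37.8  19.  -26.7  94.6   9.   68.6   2.7] [ 568.10852637 -209.39024524  172.10721984] [[ 0.112  0.994 -0.   ]
 [ 0.994 -0.112  0.   ]
 [ 0.    -0.    -1.   ]]
847 [ 569.59420707 -207.65659007   55.12128323] [53.7527333  55.28906612 56.39244797] ((569.5110473632812, -209.0599365234375), (49.959434509277344, 9.338534355163574), 83.50820922851562)
```

View pics/w1.png

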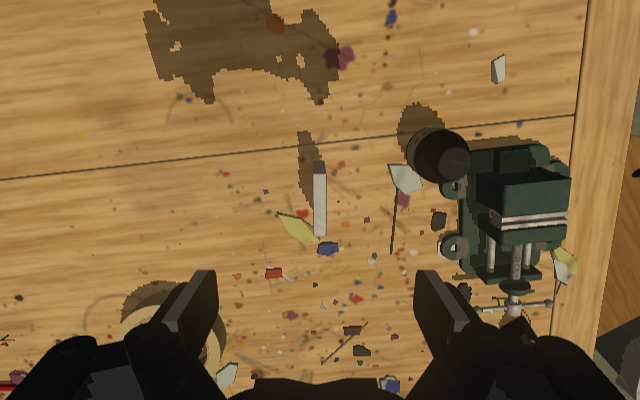

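Call:
move_arm --deltas '[[[0, 0.14, 1.5], 0, 8.5], [[0, 0, 3.0], 0.0, 8.5], [[0, 0, 4.0], 0, 7.0], [[0, 0, 2.7], 0, 5], [[0, 0, 1.5], 0, 4], [[0, 0, 0.5], 0, 4], [[0, 0, 0], 0, 4], [[0, 0, 0], 0, 2.5], [[0, 0, 0], 0, 1.5], [[0, 0, 0], 0, 0.5], [[0, 0, 0], 0, 0.5], [[0, 0, 0], 0, 0.5], [[0, 0, 0], 0, 0.5]]' --newtons 45

```text
t: 4.28
ee_pos: [570.1, -209.7, 41.0]
tcp_rot: [[0.109, 0.994, 0.001], [0.994, -0.109, -0.0], [-0.0, 0.001, -1.0]]
contact_force: [-1.1, 0.4, 5.7]
width: 8.9
grip_force: 45.0
```

```bash
python3 - <<'E'
from h import *
s=r.observe();print(s)
E
```

```text
{'t': 4.275, 'q': array([ 36.08324783,  26.96178206, -24.96721807, 100.82626257,
        13.50691405,  55.11492121,  -0.51632563]), 'qvel': array([ 0.04470647,  0.04161476,  0.01760916, -0.00956806,  0.02857297,
        0.00027338,  0.09730684]), 'joint_torque': array([-1.26362164e-01, -6.23824096e+01, -6.44723922e+00, -3.15202618e+01,
        1.48922828e-02, -3.84130105e-01,  2.47533710e-03]), 'ee_pos': array([ 570.0785474 , -209.69173383,   41.03200292]), 'tcp_rot': array([[ 1.08865918e-01,  9.94055997e-01,  9.41979399e-04],
       [ 9.94056383e-01, -1.08865533e-01, -4.50631519e-04],
       [-3.45403874e-04,  9.85439048e-04, -9.99999455e-01]]), 'contact_force': array([-1.12865264,  0.35158552,  5.73805396]), 'wrist_torque': array([-0.0243735 ,  0.25364981, -0.0198328 ]), 'grip_force': 44.961204528808594, 'width': 8.882957780601426}
```

Call:
move_arm --deltas '[[[0, 0, -1.0], 0, 0.5], [[0, 0, -3.0], 0, 0.5], [[1.2, 0, -4], 0, 0.5], [[3, 0.2, -3], 0, 0.5], [[4.0, 0.2, 0], 0, 0.5], [[5, 0.1, 0], 0, 0.5], [[5, 0.1, 0], 0, 0.5], [[4, 0, 0], 0, 0.5], [[2.2, 0, 0], 0, 0.5], [[0.8, 0, 0], 0, 0.5], [[0, 0, 0], -0.09, 0.5], [[0, 0, 0], -0.083, 0.5], [[0, 0, 0], 0, 0.5], [[0, 0, 0], 0, 0.5]]'

```text
t: 6.02
ee_pos: [603.0, 39.5, 150.4]
tcp_rot: [[-0.061, 0.998, -0.0], [0.998, 0.061, -0.0], [-0.0, -0.0, -1.0]]
contact_force: [0.2, 0.4, -0.3]
width: 9.1
grip_force: 44.0
```

```bash
python3 - <<'E'
from h import *
s=r.observe();print(s['t'],s['q'].round(1),s['ee_pos'],s['tcp_rot'].round(4),s['width'],s['contact_force'])
p,d,m=cap('wrist','w2.png');W=world(d,m);np.savez('w2.npz',p=p,d=d,W=W)
hsv=cv2.cvtColor(p,cv2.COLOR_RGB2HSV)
k=((hsv[...,0]<10)&(hsv[...,1]>140)&(W[...,2]>24)&(W[...,2]<42)).astype(np.uint8)
k=cv2.morphologyEx(k,cv2.MORPH_OPEN,np.ones((3,3),np.uint8))
n,l,st,c=cv2.connectedComponentsWithStats(k)
for i in range(1,n):
    if st[i,4]>500:
        R=W[l==i];print(st[i],np.percentile(R[:,2],[5,50,95]).round(1),cv2.minAreaRect(R[:,:2].astype(np.float32)))
E
```

```text
6.025 [ 19.8  21.3 -34.3  95.8  12.8  66.9 -14.2] [603.04261271  39.51726491 150.37356935] [[-6.110e-02  9.981e-01 -0.000e+00]
 [ 9.981e-01  6.110e-02 -2.000e-04]
 [-2.000e-04 -1.000e-04 -1.000e+00]] 9.143798357294985 [ 0.24893954  0.35559488 -0.31255062]
[ 336   48   69   90 4995] [31.2 32.5 33.9] ((633.5322875976562, 121.6029281616211), (45.630531311035156, 58.41476058959961), 3.5888657569885254)
[ 137   50   95   89 4155] [31.2 32.4 33.8] ((507.1403503417969, 112.92205810546875), (60.20571517944336, 57.748809814453125), 2.9949376583099365)
[238  62  57  29 628] [31.2 32.4 33.7] ((562.773681640625, 130.32098388671875), (16.73297119140625, 38.95420455932617), 87.3367691040039)
```

View pics/w2.png

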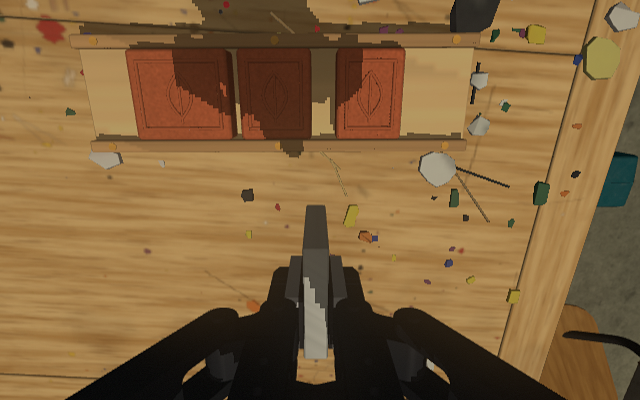

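```bash
python3 - <<'E'
from h import *
z=np.load('w2.npz');p,W=z['p'],z['W']
k=((W[...,2]>27)&(W[...,2]<38)).astype(np.uint8);k[150:]=0
n,l,st,c=cv2.connectedComponentsWithStats(k)
for i in range(1,n):
    if st[i,4]>500:
        R=W[l==i].astype(np.float32);print(st[i],np.median(R[:,2]),cv2.minAreaRect(R[:,:2]))
        a=np.radians(3.6);u=R[:,:2]@[np.cos(a),np.sin(a)];v=R[:,:2]@[-np.sin(a),np.cos(a)];print(u.min(),np.percentile(u,[.5,99.5]),u.max(),v.min(),v.max())
k=((W[...,2]>17)&(W[...,2]<23)).astype(np.uint8);k[160:]=0
n,l,st,c=cv2.connectedComponentsWithStats(k)
for i in range(1,n):
    if st[i,4]>500:
        R=W[l==i].astype(np.float32);print(st[i],np.median(R[:,2]),cv2.minAreaRect(R[:,:2]))
# held spacer
k=(W[...,2]>100)&(W[...,2]<145);k[:,:295]=0;k[:,335:]=0;k[:200]=0;k[360:]=0
R=W[k];print(len(R))
top=W[300:355,308:322].reshape(-1,3);print(np.median(top,0))
for v in(210,230,245,255,280,330,350):print(v,W[v,316].round(1))
E
```

```text
Traceback (most recent call last):
cv2.error: OpenCV(4.12.0) /io/opencv/modules/imgproc/src/convhull.cpp:143: error: (-215:Assertion failed) total >= 0 && (depth == CV_32F || depth == CV_32S) in function 'convexHull'
```

```bash
python3 - <<'E'
from h import *
z=np.load('w2.npz');p,W=z['p'],z['W']
def comp(lo,hi,rm):
    k=((W[...,2]>lo)&(W[...,2]<hi)).astype(np.uint8);k[rm:]=0
    n,l,st,c=cv2.connectedComponentsWithStats(k)
    for i in range(1,n):
        if st[i,4]>500:
            R=W[l==i];print(st[i],np.median(R[:,2]),cv2.minAreaRect(np.ascontiguousarray(R[:,:2]).astype(np.float32)))
            a=np.radians(3.6);u=R[:,:2]@[np.cos(a),np.sin(a)];v=R[:,:2]@[-np.sin(a),np.cos(a)];print(u.min(),np.percentile(u,[.5,99.5]),u.max(),v.min(),v.max())
comp(27,38,150);comp(17,23,160)
for v in(210,230,245,255,280,330,350):print(v,W[v,316].round(1))
E
```

```text
[ 335   47   71   92 6037] 32.44266909809562 ((633.8848876953125, 121.62496948242188), (46.453834533691406, 60.15431594848633), 3.5176403522491455)
617.0768879308965 [617.27983615 662.57509778] 663.5358359545387 51.501663677303185 111.65241883446419
[ 125   48  109   91 8989] 32.38820998734829 ((503.63433837890625, 113.45884704589844), (68.38253021240234, 59.448341369628906), 3.387235641479492)
475.62519415751325 [476.53377317 543.54356123] 543.8824167001721 51.77032128659187 111.40262231898221
[ 236   48   76   91 6523] 32.426254691747744 ((568.5010375976562, 117.27867889404297), (50.33323669433594, 59.41516876220703), 3.322356939315796)
549.569460297826 [550.45247721 599.41691015] 599.8287177520835 51.60600172230114 111.15637186195445
[  69   32  412   17 5987] 20.235580636291502 ((565.96630859375, 153.4603729248047), (283.953857421875, 9.477615356445312), 3.719907760620117)
432.5050581836672 [434.87755059 714.75622022] 716.4583772815524 112.82850819371609 122.55894341130336
[  90  138  377   14 4560] 20.248704475071804 ((571.1387939453125, 81.33920288085938), (283.47528076171875, 9.333547592163086), 3.6825523376464844)
433.3756103232419 [434.91941167 714.89120941] 716.8520753499337 40.62217235635239 50.17086019927768
210 [600.3  64.9 120.6]
230 [600.2  64.9 147. ]
245 [600.2  64.6 161.4]
255 [600.4  61.9 164.5]
280 [601.   51.7 164.8]
330 [602.4  28.9 164.4]
350 [603.   19.3 164.5]
```

```bash
python3 - <<'E'
from h import *
z=np.load('w2.npz');W=z['W']
k=(W[...,2]>162)&(W[...,2]<168);k[:,:302]=0;k[:,330:]=0;k[358:]=0
R=W[k];print(len(R),cv2.minAreaRect(np.ascontiguousarray(R[:,:2]).astype(np.float32)))
k=(W[...,2]>112)&(W[...,2]<160)&(abs(W[...,1]-65)<2.5)
R=W[k]
for a in(115,125,135,145,155):
    q=R[abs(R[:,2]-a)<4];print(a,len(q),q[:,0].min(),q[:,0].max(),q[:,1].mean())
E
```

```text
2809 ((601.6666870117188, 40.04451370239258), (10.419346809387207, 50.56238555908203), 4.271477222442627)
115 85 595.2301125381053 604.9673652182352 64.73373400519078
125 108 595.0661539708724 604.6799309886155 64.74515353452497
135 131 595.2166871275376 604.8550994775886 64.69401442234393
145 165 595.144814313247 604.9715794391083 64.67942250479459
155 201 595.0444182590071 605.041589273932 64.67601003686546
```

Call:
move_arm --deltas '[[[1.5, 0.1, 0], 0, 0.5], [[2.5, 0.15, 0], 0, 0.5], [[2.5, 0.15, 0], 0, 0.5], [[1.4, 0.08, 1.0], 0, 0.5], [[0, 0, 3.0], 0, 0.5], [[0, 0, 2.0], 0, 0.5], [[0, 0, 1.0], 0, 0.5], [[0, 0, 0], 0, 0.5], [[0, 0, 0], 0, 0.5]]'

```text
t: 7.2
ee_pos: [603.4, 119.5, 81.2]
tcp_rot: [[-0.064, 0.998, 0.001], [0.998, 0.064, 0.0], [0.0, 0.001, -1.0]]
contact_force: [0.1, -0.2, -0.7]
width: 9.5
grip_force: 44.0
```

```bash
python3 - <<'E'
from h import *
s=r.observe();print(s['t'],s['ee_pos'],s['tcp_rot'].round(4),s['width'],s['contact_force'])
p,d,m=cap('wrist','w3.png');W=world(d,m);np.savez('w3.npz',p=p,d=d,W=W)
a=np.radians(3.65);U=W[...,0]*np.cos(a)+W[...,1]*np.sin(a);V=-W[...,0]*np.sin(a)+W[...,1]*np.cos(a)
k=(W[...,2]>27)&(W[...,2]<37)&(V>40)&(V<120)
for lo,hi in((540,606),(610,680)):
    q=k&(U>lo)&(U<hi);print(lo,q.sum(),U[q].min() if q.any() else 0,U[q].max() if q.any() else 0)
for z in range(42,90,8):
    q=(abs(W[...,2]-z)<4)&(U>595)&(U<622)&(V>95)&(V<112)
    if q.any():print(z,q.sum(),U[q].min(),U[q].max(),V[q].max())
E
```

```text
7.2 [603.36077028 119.52918427  81.19744677] [[-6.36e-02  9.98e-01  1.20e-03]
 [ 9.98e-01  6.36e-02  3.00e-04]
 [ 2.00e-04  1.20e-03 -1.00e+00]] 9.458444622140716 [ 0.10349619 -0.2472136  -0.72533008]
540 8772 540.0063939828057 599.844711513125
610 7171 617.1127237519725 663.4234777777773
42 46 603.460617820716 613.2941829726699 106.84554172938901
50 104 603.5635053532577 613.1644187037168 106.73171695068791
58 114 603.2731822799833 613.2533080475004 106.75291110006259
66 137 603.2359286284511 613.1172154295941 106.90903810147324
74 149 603.2796271788559 613.193435350342 106.76903291983761
82 190 603.2106264648035 613.0729799027381 106.67726843055544
```

View pics/w3.png

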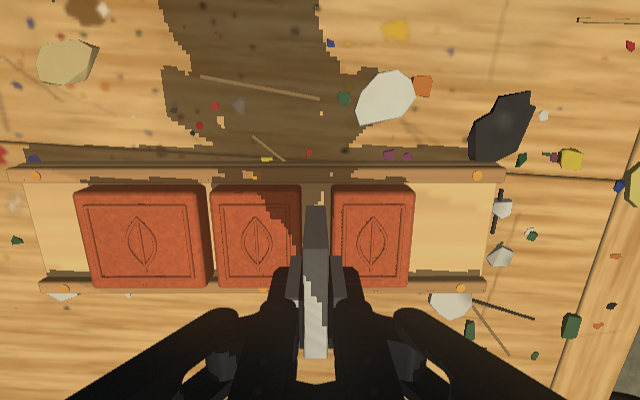

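Call:
move_arm --deltas '[[[0, 0, 0.8], 0, 0.5], [[0, 0, 0.9], 0, 0.5], [[0, 0, 0.7], 0, 0.5], [[0, 0, 0.25], 0, 0.5], [[0, 0, 0.1], 0, 0.5], [[0, 0, 0.05], 0, 0.5], [[0, 0, 0], 0, 0.5], [[0, 0, 0], 0, 0.5]]'

```text
t: 8.25
ee_pos: [602.6, 119.5, 53.0]
tcp_rot: [[-0.064, 0.998, -0.0], [0.998, 0.064, -0.0], [-0.0, -0.0, -1.0]]
contact_force: [-2.8, -1.6, 6.1]
width: 9.2
grip_force: 45.1
```

Call:
move_arm --deltas '[[[0, 0, 0], 0, 1.2], [[0, 0, 0], 0, 1.8], [[0, 0, 0], 0, 3], [[0, 0, 0], 0, 4], [[0, 0, 0], 0, 4], [[0, 0, -0.8], 0, 4], [[0, 0, -2.0], 0, 4], [[0, 0, -3.0], 0, 4], [[0, 0, -3.0], 0, 4], [[-1.5, 0, -1], 0, 4], [[-3, 0, 0], 0, 4], [[-2.5, 0, 0], 0, 4], [[-1, 0, 0], 0, 4], [[0, 0, 0], 0, 4]]'

```text
t: 10.0
ee_pos: [607.8, 38.8, 150.2]
tcp_rot: [[-0.062, 0.998, -0.0], [0.998, 0.062, -0.0], [-0.0, -0.0, -1.0]]
contact_force: [0.2, 0.2, 0.5]
width: 39.9
grip_force: 0.0
```

```bash
python3 - <<'E'
from h import *
s=r.observe();print(s['t'],s['q'].round(1),s['ee_pos'],s['tcp_rot'].round(4),s['width'],s['contact_force'])
p,d,m=cap('wrist','w4.png');W=world(d,m);np.savez('w4.npz',p=p,d=d,W=W)
a=np.radians(3.65);U=W[...,0]*np.cos(a)+W[...,1]*np.sin(a);V=-W[...,0]*np.sin(a)+W[...,1]*np.cos(a)
k=(W[...,2]>27)&(W[...,2]<37)&(V>40)&(V<120)
for lo,hi in((545,602),(614,680)):
    q=k&(U>lo)&(U<hi);print(lo,q.sum(),U[q].min(),U[q].max())
q=(W[...,2]>62)&(W[...,2]<72)&(U>590)&(U<630)&(V>40)&(V<120)
print(q.sum(),np.median(W[q][:,2]),U[q].min(),U[q].max(),V[q].min(),V[q].max())
E
```

```text
10.0 [ 19.7  21.8 -34.3  95.1  13.1  67.1 -14.2] [607.7971316   38.81760739 150.24279916] [[-6.25e-02  9.98e-01 -3.00e-04]
 [ 9.98e-01  6.25e-02 -0.00e+00]
 [-0.00e+00 -3.00e-04 -1.00e+00]] 39.860500893623176 [0.15892099 0.22648379 0.5441411 ]
545 6552 549.7615791840283 599.923875338112
614 6032 617.1468137684747 663.5120615950215
1490 67.36718581690548 602.5676299282317 612.2916426804919 56.69862502832607 105.98919838615464
```

View pics/w4.png

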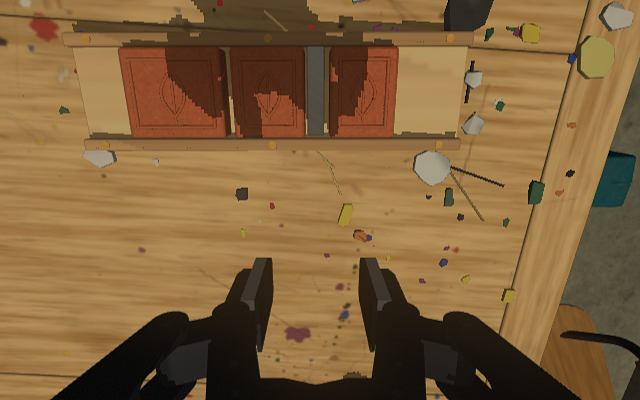

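```bash
python3 - <<'E'
from h import *
s=r.observe();E=np.array(imaging.camera_model('wrist')['extrinsics']);c=np.linalg.inv(E)[:3,3];print(s['tcp_rot'].T@(c-s['ee_pos']), s['q'])
E
```

```text
[  78.15160383   -1.45445534 -129.05501984] [ 19.64886116  21.84219597 -34.31749269  95.09489262  13.12623762
  67.14047304 -14.21536306]
```

Call:
move_arm --deltas '[[[1.5, 1.5, 0], 0, 4], [[2.5, 2.6, 0], 0, 3], [[2.5, 2.6, 0], 0, 1.5], [[1.2, 1.4, 0], 0, 1.5], [[0.5, 0.5, 0], 0, 1.5], [[0, 0, 0], -0.1, 1.5], [[0, 0, 0], -0.18, 1.5], [[0, 0, 0], -0.18, 1.5], [[0, 0, 0], -0.18, 1.5], [[0, 0, 0], -0.18, 1.5], [[0, 0, 0], -0.18, 1.5], [[0, 0, 0], -0.18, 1.5], [[0, 0, 0], -0.18, 1.5], [[0, 0, 0], -0.15, 1.5], [[0, 0, 0], -0.06, 1.5], [[0, 0, 0], 0, 1.5], [[0, 0, 0], 0, 1.5]]'

```text
t: 12.18
ee_pos: [688.3, 127.0, 150.4]
tcp_rot: [[-0.998, -0.062, 0.0], [-0.062, 0.998, -0.0], [-0.0, -0.0, -1.0]]
contact_force: [0.1, 0.2, 0.4]
width: 14.8
grip_force: 0.0
```

```bash
python3 - <<'E'
from h import *
s=r.observe();print(s['q'].round(1),s['ee_pos'],s['tcp_rot'].round(4),s['width'],s['contact_force'])
a=np.radians(3.65);x,y,_=s['ee_pos'];print('u,v',x*np.cos(a)+y*np.sin(a),-x*np.sin(a)+y*np.cos(a))
E
```

```text
[ 19.1  37.3 -50.4  80.5  28.8  75.5  61. ] [688.27242731 126.96622572 150.40183945] [[-9.981e-01 -6.180e-02  0.000e+00]
 [-6.180e-02  9.981e-01 -2.000e-04]
 [-0.000e+00 -2.000e-04 -1.000e+00]] 14.830842356952157 [0.13095455 0.21703455 0.4211538 ]
u,v 694.959155930852 82.89226895488903
```

Call:
move_arm --deltas '[[[0, -0.14, 1.5], 0, 1.5], [[0, 0, 3.5], 0, 1.5], [[0, 0, 3.5], 0, 1.5], [[0, 0, 2.0], 0, 1.5], [[0, 0, 1.0], 0, 1.5], [[0, 0, 0.5], 0, 1.5], [[0, 0, 0], 0, 1.5], [[0, 0, 0], 0, 1.5]]'

```text
t: 13.18
ee_pos: [689.1, 125.8, 31.4]
tcp_rot: [[-0.998, -0.063, 0.001], [-0.063, 0.998, 0.0], [-0.001, 0.0, -1.0]]
contact_force: [-0.2, 0.3, -0.1]
width: 14.9
grip_force: 0.0
```

```bash
python3 - <<'E'
from h import *
s=r.observe();print(s['ee_pos'],s['tcp_rot'].round(4),s['width'],s['contact_force'])
p,d,m=cap('wrist','w5.png')
E
```

```text
[689.11829933 125.78920627  31.37630808] [[-9.98e-01 -6.30e-02  1.40e-03]
 [-6.30e-02  9.98e-01  3.00e-04]
 [-1.50e-03  2.00e-04 -1.00e+00]] 14.898860787474495 [-0.23027491  0.25661643 -0.09610496]
```

View pics/w5.png

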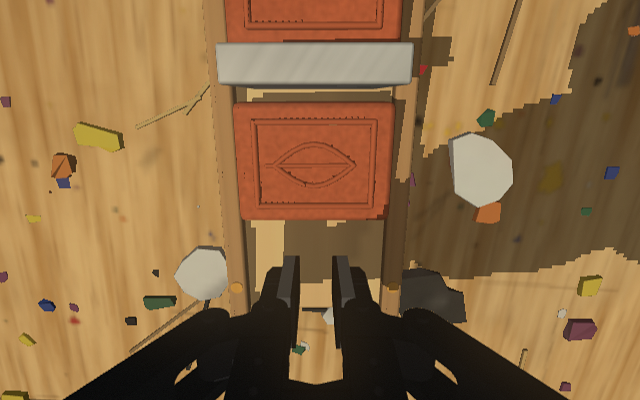

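Call:
move_arm --deltas '[[[0.5, 0, 0], 0, 1.5], [[0.7, 0, 0], 0, 1.5], [[0.5, 0, 0], 0, 1.5], [[0.2, 0, 0], 0, 1.5], [[0.15, 0, 0], 0, 1.5], [[0.15, 0, 0], 0, 1.5], [[0.15, 0, 0], 0, 1.5], [[0.15, 0, 0], 0, 1.5], [[0.1, 0, 0], 0, 1.5], [[0.1, 0, 0], 0, 1.5], [[0, 0, 0], 0, 1.5]]'

```text
t: 14.6
ee_pos: [661.8, 124.0, 30.5]
tcp_rot: [[-0.998, -0.063, 0.001], [-0.063, 0.998, 0.0], [-0.001, 0.0, -1.0]]
contact_force: [2.1, 1.4, -0.1]
width: 15.1
grip_force: 1.3
```

```bash
cat > chk.py <<'E'
from h import *
s=r.observe();print(s['t'],s['ee_pos'],s['width'],s['contact_force'])
p,d,m=cap('wrist','w_%d.png'%(s['t']*100));W=world(d,m)
a=np.radians(3.65);U=W[...,0]*np.cos(a)+W[...,1]*np.sin(a);V=-W[...,0]*np.sin(a)+W[...,1]*np.cos(a)
x,y,_=s['ee_pos'];print('tcp u',x*np.cos(a)+y*np.sin(a))
for lo,hi in((60,72),(70,82),(82,92),(92,104)):
    q=(W[...,2]>27)&(W[...,2]<37)&(V>lo)&(V<hi)&(U>605)&(U<675);print('tile',U[q].min(),np.percentile(U[q],99.5))
    q=(W[...,2]>62)&(W[...,2]<72)&(U>585)&(U<640)&(V>lo)&(V<hi)
    print(' spacer',q.sum(),np.median(W[q][:,2]),U[q].min(),U[q].max())
E
python3 chk.py
```

```text
14.6 [661.817215   123.96115755  30.46438032] 15.124380863331 [ 2.12285038  1.38343033 -0.10646738]
tcp u 668.3662996485607
tile 617.1104843227455 660.1882110873702
 spacer 1683 67.31251755283556 599.2704773630087 609.6323655950571
tile 617.1104843227455 668.988850975422
 spacer 1684 67.31439509151008 599.4830506035817 609.7626512163757
tile 617.2954980088482 669.8722995831813
 spacer 1388 67.3244689444613 599.4281180799088 609.7329852438104
tile 617.1082801702805 660.1950716194101
 spacer 1683 67.36312745706427 599.279592794308 609.7136724014598
```

Call:
move_arm --deltas '[[[0.1, 0, 0], 0, 1.5], [[0.1, 0, 0], 0, 1.5], [[0.1, 0, 0], 0, 1.5], [[0, 0, 0], 0, 1.5], [[0, 0, 0], 0, 1.5]]'

```text
t: 15.28
ee_pos: [661.7, 123.9, 31.6]
tcp_rot: [[-0.998, -0.062, 0.006], [-0.062, 0.998, 0.002], [-0.006, 0.001, -1.0]]
contact_force: [11.9, 1.9, -2.6]
width: 15.2
grip_force: 6.5
```

```bash
python3 chk.py
```

```text
15.275 [661.70520487 123.88417075  31.55014097] 15.193299249006499 [11.91114601  1.88240327 -2.6375743 ]
tcp u 668.2496156387524
tile 616.6749689483322 660.0694191597572
 spacer 1653 67.38683247540666 599.0217214684993 609.2935604639548
tile 616.653330216943 669.7513573341436
 spacer 1651 67.39198097772824 599.002516367021 609.1806028171328
tile 616.8232220334362 670.1214504542726
 spacer 1395 67.3590261299979 598.7609424009262 609.2323328763879
tile 616.8418637135513 660.1507675164677
 spacer 1657 67.38787149269147 599.0078122500391 609.2982562931655
```

```bash
python3 - <<'E'
import cv2
p=cv2.imread('pics/w_1527.png')[:300,200:440];cv2.imwrite('pics/v.png',cv2.resize(p,None,fx=2,fy=2,interpolation=cv2.INTER_CUBIC))
E
```

```text
(no output)
```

View pics/v.png

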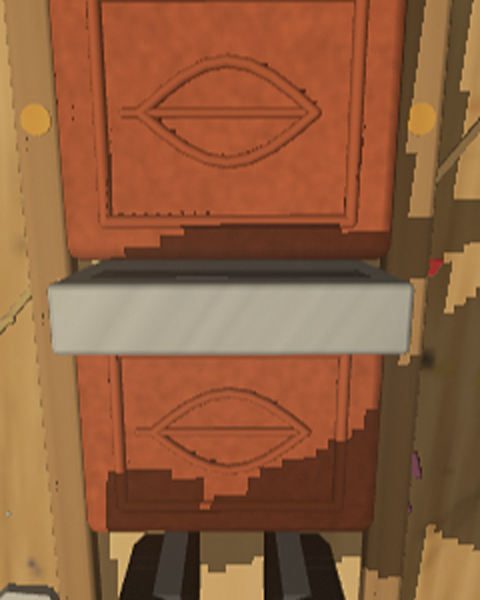

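```bash
cat >> chk.py <<'E'
print('--')
for lo,hi in((55,65),(65,75),(90,100),(100,108)):
    b=(V>lo)&(V<hi)
    q=b&(W[...,2]>28)&(W[...,2]<36)
    mid=U[q&(U<604)];t=U[q&(U>612)&(U<668)]
    f=b&(W[...,2]>40)&(W[...,2]<60)&(U>590)&(U<606)
    print('mid face',np.sort(mid)[-5:].round(1),'tile far',np.sort(t)[-5:].round(1),'spacer face',np.median(U[f]).round(1) if f.any() else None,f.sum())
E
python3 chk.py
```

```text
15.325 [661.71932626 123.84502847  31.54326458] 15.215043236597868 [13.11038172  2.97337799 -2.72605605]
tcp u 668.261216523017
tile 616.8438063210689 660.0676298042239
 spacer 1657 67.40875423443332 599.0126073861252 609.1908842303783
tile 616.7277426775331 669.4800981876626
 spacer 1667 67.39766094699242 598.987738623015 609.2609812885634
tile 616.7134035400353 670.5234728609197
 spacer 1391 67.39981222027784 599.0541029392327 609.2148316192172
tile 616.8087460044372 660.0322126212725
 spacer 1658 67.39779519923226 598.9969015460692 609.2853358758241
--
mid face [599.6 599.6 599.6 599.7 599.7] tile far [660.2 660.2 660.2 660.4 660.4] spacer face 599.3 155
mid face [599.6 599.6 599.6 599.7 599.8] tile far [666.8 667.  667.5 667.7 667.7] spacer face 599.3 190
mid face [599.7 599.7 599.7 599.7 599.7] tile far [660.1 660.1 660.3 660.5 660.5] spacer face 599.3 179
mid face [599.6 599.7 599.7 599.7 599.7] tile far [660.1 660.2 660.2 660.2 660.3] spacer face 599.4 95
```

Call:
move_arm --deltas '[[[0.1, 0, 0], 0, 1.5], [[0.1, 0, 0], 0, 1.5], [[0, 0, 0], 0, 1.5], [[0, 0, 0], 0, 1.5]]'

```text
t: 15.88
ee_pos: [661.6, 123.8, 32.3]
tcp_rot: [[-0.998, -0.062, 0.01], [-0.062, 0.998, 0.003], [-0.01, 0.002, -1.0]]
contact_force: [18.8, 3.1, -3.3]
width: 14.6
grip_force: 9.6
```

```bash
python3 chk.py
```

```text
15.875 [661.64190176 123.8090785   32.34775252] 14.634668961882218 [18.84986701  3.10284073 -3.30728586]
tcp u 668.181660450923
tile 616.3252835958501 659.9968270092542
 spacer 1651 67.43951070916795 598.5692676989864 608.9292247159053
tile 616.4061691258962 668.9675637245053
 spacer 1645 67.43310360866538 598.5824463916755 609.0168422801228
tile 616.3679794719814 669.5970375219028
 spacer 1388 67.44933332268457 598.5328438981837 608.9833938492042
tile 616.3046276079851 660.0669031257173
 spacer 1635 67.45808476965381 598.6219883020151 608.8835167291725
--
mid face [599.6 599.6 599.6 599.6 599.6] tile far [660.1 660.1 660.1 660.2 660.3] spacer face 599.0 129
mid face [599.6 599.7 599.7 599.7 599.7] tile far [666.4 666.7 666.9 667.5 667.7] spacer face 598.9 162
mid face [599.6 599.7 599.7 599.7 599.7] tile far [660.2 660.2 660.2 660.3 660.3] spacer face 599.0 159
mid face [599.6 599.7 599.7 599.7 599.7] tile far [660.1 660.1 660.1 660.2 660.2] spacer face 599.1 83
```

```bash
cat >> chk.py <<'E'
print('--prof')
for c in (240,250,380,385):
    for v in range(120,290,5): 
        if c in(250,380): print(c,v,U[v,c].round(1),V[v,c].round(1),W[v,c,2].round(1),p[v,c])
print(np.linalg.inv(m['extrinsics'])[:3,3])
E
python3 chk.py | sed -n '/prof/,$p'
```

```text
--prof
250 120 596.1 57.4 32.5 [173  90  55]
250 125 597.9 57.2 32.0 [160  84  53]
250 130 599.4 57.7 35.4 [95 71 53]
250 135 598.7 61.5 56.3 [70 59 49]
250 140 598.9 63.4 66.9 [94 85 73]
250 145 600.2 63.3 67.2 [185 176 156]
250 150 601.7 63.0 66.1 [184 175 153]
250 155 602.9 63.2 67.3 [181 172 151]
250 160 604.1 63.3 68.1 [179 171 149]
250 165 605.7 63.0 67.3 [176 168 147]
250 170 607.2 62.8 66.6 [176 168 147]
250 175 608.4 62.9 67.7 [135 121 104]
250 180 618.3 56.1 33.4 [181  96  59]
250 185 620.4 55.9 32.9 [171  90  54]
250 190 622.3 55.9 33.3 [178  93  57]
250 195 624.3 55.8 33.5 [177  93  57]
250 200 626.9 55.3 31.7 [176  92  56]
250 205 628.5 55.5 33.2 [173  91  55]
250 210 630.9 55.1 32.2 [169  88  52]
250 215 632.6 55.2 33.3 [169  87  52]
250 220 634.9 54.9 32.7 [168  88  52]
250 225 636.7 55.0 33.7 [177  91  54]
250 230 638.9 54.8 33.5 [176  92  55]
250 235 641.0 54.8 33.8 [179  92  54]
250 240 643.3 54.6 33.6 [172  89  51]
250 245 645.1 54.6 34.4 [170  88  52]
250 250 647.5 54.4 34.1 [169  87  53]
250 255 649.5 54.4 34.6 [169  87  52]
250 260 652.5 53.9 33.2 [177  92  56]

[... 786 characters left out ...]
4]
380 200 626.5 106.4 33.4 [170  88  53]
380 205 628.6 106.5 33.1 [171  89  54]
380 210 630.6 106.6 33.6 [167  86  52]
380 215 632.9 106.8 33.0 [90 47 29]
380 220 634.7 106.8 33.7 [92 49 31]
380 225 637.1 107.0 33.0 [92 49 31]
380 230 638.7 106.9 34.4 [92 49 29]
380 235 641.1 107.1 33.9 [90 48 29]
380 240 643.1 107.1 34.3 [93 49 30]
380 245 645.3 107.3 34.4 [92 48 28]
380 250 647.9 107.6 33.5 [96 50 30]
380 255 650.3 107.7 33.4 [95 50 31]
380 260 651.5 107.4 35.4 [90 48 29]
380 265 665.5 112.2 13.6 [81 52 31]
380 270 668.6 112.5 12.8 [95 75 47]
380 275 671.4 112.7 12.8 [73 56 34]
380 280 672.8 112.3 15.2 [82 61 37]
380 285 675.3 112.4 15.5 [84 61 37]
[580.46792868 118.12847344 160.61604788]
```

Call:
move_arm --deltas '[[[-0.3, 0, 0], 0, 1.5], [[-0.5, 0, 0], 0, 1.5], [[0, 0, 0.2], 0, 1.5], [[0, 0, 0], 0, 1.5], [[0.2, 0, 0], 0, 1.5], [[0.1, 0, 0], 0, 1.5], [[0.1, 0, 0.05], 0, 1.5], [[0.1, 0, 0.05], 0, 1.5], [[0.1, 0, 0.1], 0, 1.5], [[0, 0, 0], 0, 1.5], [[0, 0, 0], 0, 1.5]]'

```text
t: 17.35
ee_pos: [661.7, 124.0, 28.2]
tcp_rot: [[-0.998, -0.062, 0.007], [-0.062, 0.998, 0.002], [-0.007, 0.001, -1.0]]
contact_force: [10.1, 0.9, 2.1]
width: 15.1
grip_force: 5.1
```

```bash
cat > chk2.py <<'E'
from h import *
s=r.observe();print(s['t'],s['ee_pos'],s['tcp_rot'][2],s['contact_force'])
p,d,m=cap('wrist','w_%d.png'%(s['t']*100));W=world(d,m)
a=np.radians(3.65);U=W[...,0]*np.cos(a)+W[...,1]*np.sin(a);V=-W[...,0]*np.sin(a)+W[...,1]*np.cos(a);Z=W[...,2]
h=cv2.cvtColor(p,cv2.COLOR_RGB2HSV);red=(h[...,0]<14)&(h[...,1]>150)
def fit(q):
    A=np.c_[U[q],V[q],np.ones(q.sum())];c=np.linalg.lstsq(A,Z[q],rcond=None)[0];return c[:2].round(4),(c@[640,81,1]).round(2),(c@[575,81,1]).round(2)
g=(V>58)&(V<105)&(Z>28)&(Z<38)
print('tile plane',fit(g&(U>618)&(U<652)),'mid plane',fit(g&(U>555)&(U<597)))
for lo,hi in((58,64),(66,76),(88,98),(99,105)):
    b=(V>lo)&(V<hi);t=U[b&red&(Z>29)&(Z<38)&(U>612)]
    f=b&(Z>38)&(Z<62)&(U>590)&(U<606);c=np.polyfit(Z[f],U[f],1)
    sp=b&(Z>63)&(Z<72)&(U>590)&(U<620)
    print('tile far',np.sort(t)[-4:].round(1),'mid',np.sort(U[b&(Z>28)&(Z<34)&(U<604)])[-3:].round(1),'spacer face lean',c[0].round(4),np.polyval(c,32).round(1),'top',U[sp].min().round(1),U[sp].max().round(1))
E
python3 chk2.py
```

```text
17.35 [661.72523841 123.96166746  28.21461421] [-0.00664347  0.00109056 -0.99997734] [10.0551726   0.87656362  2.11242809]
tile plane (array([ 0.0051, -0.0003]), np.float64(32.67), np.float64(32.34)) mid plane (array([ 0.004 , -0.0008]), np.float64(32.87), np.float64(32.62))
tile far [654.8 654.9 655.1 655.4] mid [599.7 599.8 599.8] spacer face lean -0.0033 599.7 top 599.5 610.0
tile far [656.2 657.  657.1 658. ] mid [599.8 599.8 599.8] spacer face lean -0.0074 599.7 top 599.4 609.6
tile far [655.8 656.  657.9 661.7] mid [599.8 599.8 599.8] spacer face lean -0.0063 599.7 top 599.5 609.6
tile far [654.7 654.8 654.8 655.2] mid [599.8 599.8 599.8] spacer face lean -0.0008 599.6 top 599.4 609.5
```

Call:
move_arm --deltas '[[[0.1, 0, 0.05], 0, 1.5], [[0.1, 0, 0.05], 0, 1.5], [[0.05, 0, 0.02], 0, 1.5], [[0, 0, 0], 0, 1.5], [[0, 0, 0], 0, 1.5], [[0, 0, 0], 0, 1.5], [[0, 0, 0], 0, 1.5]]'

```text
t: 18.27
ee_pos: [661.6, 124.0, 28.2]
tcp_rot: [[-0.998, -0.062, 0.011], [-0.062, 0.998, 0.003], [-0.012, 0.002, -1.0]]
contact_force: [17.2, 2.4, 3.3]
width: 15.5
grip_force: 8.6
```

```bash
python3 chk2.py
```

```text
18.275 [661.61694971 123.97126664  28.23737631] [-0.01153032  0.00193116 -0.99993166] [17.1916972   2.38192904  3.31353096]
tile plane (array([ 0.0046, -0.0001]), np.float64(32.68), np.float64(32.37)) mid plane (array([0.0035, 0.0004]), np.float64(32.84), np.float64(32.61))
tile far [655. 655. 655. 655.] mid [599.7 599.7 599.8] spacer face lean -0.0031 599.7 top 599.5 609.7
tile far [655.8 655.9 658.2 659.3] mid [599.7 599.7 599.7] spacer face lean -0.0068 599.7 top 599.4 609.8
tile far [655.8 656.  657.  659.6] mid [599.7 599.7 599.8] spacer face lean -0.0059 599.7 top 599.4 609.5
tile far [655.  655.  655.2 655.6] mid [599.8 599.8 599.8] spacer face lean -0.0025 599.7 top 599.4 609.5
```

Tile and spacer are flat and flush, pressed at about 17 N. Handing in.

```bash
python3 -c "
from station import r
print(r.finish_job())"
```

```text
the job is handed in; nothing more can be done
None
```

The spacer stands upright on the board in the wide gap, and the short tile is flush against it and still pressed at about 17 N, with the spacer against the middle tile. The job was handed in at about 18 s; the arm's path kept clear of the jars and tape roll, though I did not re-image them afterwards.

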